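Release the ratchet stop on the sample-tin rack and push it fully back

TASK

Make room on the coffee sample rack for more tins: press down the red ratchet release on the sliding stop and, keeping it pressed, push the stop along its bar away from the tins until it is fully home at the far end. Then let go and move clear. Just press and push with the fingertips: leave the three tins standing where they are, lift nothing and disturb nothing else on the bench.

Things in the scene. Friction and masses are not known exactly. Their poses are not given: they have to be found in the camera images.
- rack: tin rack bolted to the bench, place and yaw vary: wooden board, top 12 mm above the bench, origin at bench level, board from x -100 to +100 and y -195 to +265 mm of it. Toothed steel bar along the rack's y at x +60, up to 36 mm high; aluminium end wall 82 mm high at y -175; tins in a row next to it, at x -35. The sliding stop opens towards the rack's +y.
- jaw (a joint): travel in m of the sliding stop (aluminium bookend plate 96 mm high with a blue and grey carriage on the bar) along the rack's +y: 0 = nearest the tins, 0.13 = fully home at the far end. Starts at 0.004 to 0.05. Drags with about 4 N while the release is pressed; else the ratchet blocks it towards +y after at most 12 mm of slack. Nothing pulls it back.
- release (a joint): angle in rad of the red release, a spring rocker on the carriage: 0.03 to 0.14 = at rest, pawl on the teeth, 0.32 = pressed to its stop. The pawl is clear of the teeth from about 0.15; press to 0.2 or more and keep it so while pushing. Needs about 2 N to start, 6 N at the stop; springs back when let go.
- pad_top (a point): centre of the top of the red release pad, 42 mm (rack x) by 40 mm (rack y), facing up, about 67 to 72 mm above the bench at rest. It lies right on the tin side (-y) of the blue push block and moves along with the stop; its hinge is 45 mm to +y and 11 mm lower, so its outer (-y) end goes down most when pressed.
- push_face (a point): centre of the blue push block's upright face, looking to the rack's -y (same axes as the rack), 51 mm wide, 22 mm high, centre 89 mm above the bench, block top 100. The red pad is below in front of it: 14 mm before the face its top rests 18 to 22 mm lower than this point; press it there to 26 or 27 mm below this point (stop at about 29). Shut fingers on the pad then push this face to +y.
- tin_a: round sample tin, 52 mm across, 68 mm high, paper label; origin at the centre of its underside. Stands on the rack; to be left alone.
- tin_b: the same kind of tin, orange label; to be left alone
- tin_c: the same kind of tin, green label; to be left alone
- mug: white mug, 80 mm across, 85 mm high, standing on the bench, origin under its centre; to be left alone
- jar: amber glass jar with black cap, 70 mm across, 110 mm high, on the bench, origin under its centre; to be left alone
- bowl: steel bowl, 110 mm across, 45 mm high, on the bench, origin under its centre; to be left alone
- pen: black and brass pen 120 mm long, 11 mm thick, lying on the bench beyond the rack; to be left alone

How it is judged:
By the outcome, as a careful person would: the job done as asked, in the order asked, and still so for the second after the job is handed in, with the robot touching nothing.
It also fails if it takes over 34 s, if anything falls off the work surface, if the arm or the gripper's body presses on something with over 40 N, if the wrist force passes 120 N, or if a joint passes its speed limit or range.

ROBOT

A 6-joint arm with a two-finger parallel gripper is mounted at the origin on the work surface. World frame = base frame: x ahead of the robot, y to its left, z up, the work surface at z = 0. Lengths are in m, angles in degrees, forces in N, time in s.
With the tool pointing down it reaches from about 0.4 to 0.825 m from the base axis. Payload 7 kg.
Tool frame: the origin (TCP) lies midway between the tips of the shut fingers; the grasp point (between the pads) lies 19 mm behind it (ctrl.grip_point_offset is the distance from the TCP to the grasp point, in m); x points along the fingers, y is the direction in which the jaws open and shut, and the axes are right-handed (so a half turn about x gives the same grasp; the last joint's range is limited). The gripper opens to 88 mm and grips with 3 to 60 N. Pads are 19 mm wide; open, the fingers measure 130 mm over their backs; the gripper's body (78 mm by 193 mm) begins 47 mm behind the grasp point.
Start: joints at [85.376, 20.546, 0.682, 0, -70.136, -16.507], TCP at [0.243, 0.63, 0.227] pointing down, gripper open.
Joint ranges: [-176.03, 176.03], [-82.01, 121.73], [-58.28, 71.71], [-173.87, 95.51], [-174.79, -0.11], [-173.66, 173.66]. Speed limits (degrees/s): [136.94, 136.94, 172.46, 180, 180, 180].

INTERFACE

Orientations are given as [roll, pitch, yaw] about the fixed x, y, z axes, in that order (R = Rz(yaw) Ry(pitch) Rx(roll)).
In Python, from plant import ctrl gives the robot as it stands.
- The arm moves only by the tool drive_tool, never from a script. Its argument "plan" is a list of rows, each a list of 3 entries, a list of its own where there are three numbers: the shift along the tool's x, y, z in m, then the turn, a rotation vector about the tool's x, y, z in degrees, then the opening, from 0 (shut) to 1 (fully open). In form: [[[dx, dy, dz], [wx, wy, wz], grip], ...]. A call has 1 to 20 rows; each row is the pose to reach, as a shift and turn from the pose measured when the call began, along the tool's axes at that moment; what a row does not reach only later rows make up. A row lasts 1/12 s, in which the tool goes at most 41.7 mm and 7.16 degrees, less where a joint would pass 70% of its speed; a pose out of reach is approached as far as the arm can. A call with a gripper value outside its range is refused whole. The fingers move at their own pace and stop on an object; the grip force is fixed at half the most. Time passes only in rows, so rows that repeat a pose let the fingers close. It gives the time, the measured TCP pose, the force and the opening at its end, in the units of the state.
- ctrl.get_obs(): the state, without advancing time (a new reading comes with each control period).
- ctrl.snapshot(name): name is "scene" or "side" or "wrist"; returns the picture (384x512x3 uint8, blue, green, red); there is no depth.
- ctrl.get_calibration(name): a dict with "fx", "fy", "cx", "cy" (pixels), "dist_coeffs" ([k1, k2, p1, p2, k3] as OpenCV has them; the pictures are not rectified), "R" (3x3) and "t" (3): a world point X has camera coordinates R X + t. Camera axes: x right, y down, z forward; pixel columns grow to the right and rows downward; lengths in m; the calibration is good to about 2 mm. A picture is of the moment at which its call begins: read the wrist's pose just before it. get_calibration takes no time and is no camera call; for the wrist camera it gives the pose at the moment of the call.
- ctrl.close_job(): hands the job in, once; it reports no verdict.
Trained networks look in the newest picture that a camera, given by its name, has taken for a name from the list of things; names that differ only in an ending like _2 or _b are one class to them, and where a whole thing is asked for, a point or a joint stands for the part that bears it (a point fixed in the world has none). Each returns a list of dicts, best first, with "confidence" (0 to 1); they miss things now and then, are a little off and sometimes report something else, mostly with a low value. They report only what shows in the picture. A call takes as long as a camera call.
- ctrl.cut_out(camera, name): "pixels" (384x512 bool, what is visible of it) and "pixel" ([column, row] in pixels, amid what is visible of it).
- ctrl.landmark_of(camera, name): "pixel" ([column, row] in pixels: a listed point, or the origin of a listed thing).
The state is a dict: "clock": time; "joint_pos": joint angles; "qvel": joint speeds; "tau": joint torques, N m; "tool_pos": TCP position; "orientation": TCP orientation; "force": force on the tool from outside, world axes, zero at the start; "moment": the same for the moment, N m; "opening": finger opening in m.
Only numpy, scipy, OpenCV 4.12 (cv2) and the standard library are available. Lean on these libraries where they do the work, as an engineer would, in place of code of your own. Each camera call takes 0.05 s, during which the arm holds its last target. There are 200 camera calls.

## Working session

There is one attempt and no reset: what is moved stays moved. The work goes in short steps, Python scripts to look and compute and a tool call to move; the robot and the scene stay as the last step left them, time stands still between calls to the robot, and variables do not carry over. Pictures are saved under pics/ and viewed, about 8 in all and at most 12, crops included, and the job is handed in when it is done.

Besides the shell and the picture viewer there is one more tool, called after "Call:" by a JSON object that holds its "method" and its "body", one argument or row to a line. drive_tool: Moves the arm, as the interface text tells. Its arguments: {"type":"object","properties":{"plan":{"type":"array","items":{"type":"array"}}},"required":["plan"]}

```bash
mkdir -p pics; cat > h.py <<'E'
import numpy as np, cv2
from plant import ctrl
from scipy.spatial.transform import Rotation as Ro
def K(c): return np.array([[c['fx'],0,c['cx']],[0,c['fy'],c['cy']],[0,0,1]],float)
def tri(obs):
    A=[];b=[]
    for c,p in obs:
        R=np.array(c['R']);t=np.array(c['t'])
        u,v=cv2.undistortPoints(np.array([[p]],float),K(c),np.array(c['dist_coeffs'],float))[0,0]
        for w,r in((u,0),(v,1)):
            A.append(R[r]-w*R[2]);b.append(w*t[2]-t[r])
    return np.linalg.lstsq(np.array(A),np.array(b),rcond=None)[0]
def proj(c,X):
    return cv2.projectPoints(np.atleast_2d(np.array(X,float)),cv2.Rodrigues(np.array(c['R'],float))[0],np.array(c['t'],float),K(c),np.array(c['dist_coeffs'],float))[0][:,0]
def look(cams,names):
    out={}
    for n in cams:
        c=ctrl.get_calibration(n);im=ctrl.snapshot(n)
        out[n]=(c,im,{k:ctrl.landmark_of(n,k)[:2] for k in names})
    return out
E
python3 - <<'E'
from h import *
names=['rack','pad_top','push_face','tin_a','mug','jar']
o=look(['scene','side','wrist'],names)
for n,(c,im,d) in o.items():
    for k,l in d.items():
        print(n,k,[(np.round(x['pixel'],1).tolist(),round(x['confidence'],2)) for x in l])
for k in names:
    ob=[(o[n][0],o[n][2][k][0]['pixel']) for n in o if o[n][2][k]]
    if len(ob)>1:
        X=tri(ob);print(k,X.round(4),[np.round(proj(q[0],X)[0]-q[1],1).tolist() for q in ob])
cv2.imwrite('pics/a.png',np.hstack([cv2.resize(o[n][1],(400,300)) for n in ('scene','side')]))
cv2.imwrite('pics/w.png',o['wrist'][1])
s=ctrl.get_obs();print(s['clock'],s['tool_pos'],s['orientation'],s['force'],s['opening'])
E
```

```text
scene rack [([266.0, 211.7], 0.56)]
scene pad_top [([280.2, 212.4], 0.43)]
scene push_face [([283.8, 209.4], 0.97)]
scene tin_a [([237.4, 200.2], 0.66), ([223.7, 196.3], 0.64)]
scene mug [([403.6, 185.4], 0.73)]
scene jar []
side rack [([237.7, 219.1], 0.73)]
side pad_top [([247.1, 189.7], 0.69)]
side push_face [([240.3, 181.9], 0.74)]
side tin_a [([242.3, 235.7], 0.77), ([249.9, 242.6], 0.71)]
side mug [([154.3, 157.0], 0.73)]
side jar [([220.3, 334.8], 0.85), ([241.0, 180.6], 0.57)]
wrist rack []
wrist pad_top []
wrist push_face []
wrist tin_a []
wrist mug [([391.5, 68.4], 0.56)]
wrist jar []
rack [ 0.5068  0.018  -0.0117] [[-0.8, 0.6], [-0.7, -0.5]]
pad_top [0.5654 0.0752 0.0677] [[-0.6, 0.5], [-0.5, -0.4]]
push_face [0.5549 0.0927 0.0858] [[2.2, -1.9], [2.0, 1.5]]
tin_a [ 0.4923 -0.082   0.0082] [[-0.3, 0.3], [-0.3, -0.2]]
mug [2.881e-01 4.595e-01 2.000e-04] [[-0.7, -1.7], [0.6, 0.4], [-4.7, -0.7]]
1.05 [0.24334079 0.62960779 0.22658216] [-89.15034767  89.99700513  69.72064929] [-0.69373678 -0.62054528  0.32870181] 0.08759931960618159
```

View pics/a.png

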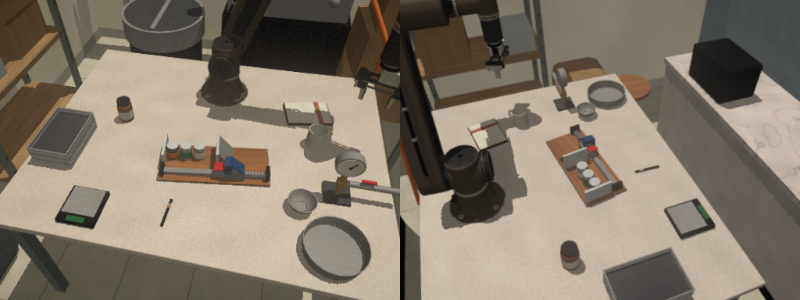

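View pics/w.png

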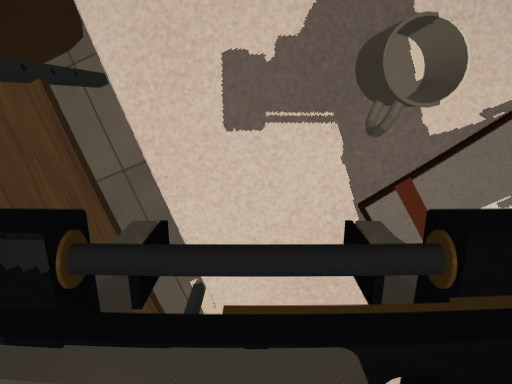

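The scene view (left half) shows the rack at about (213,163), with the tins on the -y (left) side and the red pad and blue block at about (225,167). The mug, gauge and bowl are off to the right. The wrist view shows only bench and mug. So rack +y is roughly world +y.

```bash
python3 - <<'E'
from h import *
s=ctrl.get_obs();p=np.array(s['tool_pos']);R=Ro.from_euler('xyz',s['orientation'],degrees=True)
print('axes cols\n',R.as_matrix().round(3))
c=ctrl.get_calibration('wrist');C=-np.array(c['R']).T@np.array(c['t']);print('cam in tool',R.inv().apply(C-p).round(3), 'cam fwd in tool',R.inv().apply(np.array(c['R'])[2]).round(2))
# gauge base and top, pixels from composite scaled by 1.28
cs=ctrl.get_calibration('scene');cd=ctrl.get_calibration('side')
f=512/400
print('gauge top',tri([(cs,(351*f,150*f)),(cd,((562-400)*f,68*f))]),'base',tri([(cs,(338*f,195*f)),(cd,((564-400)*f,105*f))]))
# rack yaw from tin masks
for n,c in(('scene',cs),('side',cd)):
    ctrl.snapshot(n)
    print(n,[ (np.round(x['pixel'],1).tolist(),round(x['confidence'],2)) for k in('tin_a','tin_b','tin_c') for x in ctrl.landmark_of(n,k)])
for yaw in(60,75,90,105,120):pass
# target shift for pose above the pad, jaws along world x
T=np.array([0.55,0.06,0.30]);print('shift',R.inv().apply(T-p).round(3))
E
```

```text
axes cols
 [[ 0.    -0.36  -0.933]
 [ 0.    -0.933  0.36 ]
 [-1.    -0.     0.   ]]
cam in tool [-0.158 -0.    -0.067] cam fwd in tool [ 0.97 -0.    0.25]
gauge top [0.55329748 0.52140339 0.24994251] base [ 0.55223809  0.54799604 -0.00712622]
scene [([222.1, 199.6], 0.78), ([236.8, 199.3], 0.73), ([160.0, 150.4], 0.34), ([222.1, 199.6], 0.78), ([236.8, 199.3], 0.73), ([160.0, 150.4], 0.34), ([222.1, 199.6], 0.78), ([236.8, 199.3], 0.73), ([160.0, 150.4], 0.34)]
side [([237.3, 233.8], 0.72), ([251.3, 245.5], 0.5), ([234.2, 224.2], 0.45), ([220.0, 335.0], 0.27), ([237.3, 233.8], 0.72), ([251.3, 245.5], 0.5), ([234.2, 224.2], 0.45), ([220.0, 335.0], 0.27), ([237.3, 233.8], 0.72), ([251.3, 245.5], 0.5), ([234.2, 224.2], 0.45), ([220.0, 335.0], 0.27)]
shift [-0.073  0.421 -0.491]
```

Call:
{"method": "drive_tool", "body": {
  "plan": [
    [[-0.04, 0, 0], [0, 0, 0], 1],
    [[-0.073, 0, 0], [0, 0, 0], 1],
    [[-0.073, 0.05, -0.066], [7, 0, 0], 1],
    [[-0.073, 0.075, -0.1], [14, 0, 0], 1],
    [[-0.073, 0.1, -0.133], [21, 0, 0], 1],
    [[-0.073, 0.125, -0.166], [28, 0, 0], 1],
    [[-0.073, 0.15, -0.2], [35, 0, 0], 1],
    [[-0.073, 0.175, -0.233], [42, 0, 0], 1],
    [[-0.073, 0.2, -0.266], [49, 0, 0], 1],
    [[-0.073, 0.225, -0.3], [56, 0, 0], 1],
    [[-0.073, 0.25, -0.333], [63, 0, 0], 1],
    [[-0.073, 0.275, -0.37], [69, 0, 0], 1],
    [[-0.073, 0.3, -0.4], [69, 0, 0], 1],
    [[-0.073, 0.325, -0.435], [69, 0, 0], 1],
    [[-0.073, 0.345, -0.466], [69, 0, 0], 1],
    [[-0.073, 0.345, -0.466], [69, 0, 0], 1],
    [[-0.073, 0.345, -0.466], [69, 0, 0], 1],
    [[-0.073, 0.345, -0.466], [69, 0, 0], 1]
  ]
}}

```text
clock: 2.95
tool_pos: [0.5544, 0.1378, 0.2992]
orientation: [125.2, 90.0, -145.1]
force: [0.1, 0.7, 0.6]
opening: 0.0875
```

```bash
cat > m.py <<'E'
from h import *
import sys,pickle
tag=sys.argv[1]
names=['rack','pad_top','push_face','tin_a']
s=ctrl.get_obs()
o=look(['wrist'],names);c,im,d=o['wrist']
for k,l in d.items(): print(k,[(np.round(x['pixel'],1).tolist(),round(x['confidence'],2)) for x in ctrl.landmark_of('wrist',k)])
m=ctrl.cut_out('wrist','release'); print([(np.round(x['pixel'],1),round(x['confidence'],2),x['pixels'].sum()) for x in m])
pickle.dump((c,im,d,m[:1]),open(tag+'.pkl','wb'))
cv2.imwrite('pics/%s.png'%tag,im)
print(s['clock'],s['tool_pos'],s['orientation'],s['force'],s['joint_pos'])
E
python3 m.py b
```

```text
rack [([290.7, 51.4], 0.74)]
pad_top [([248.3, 108.6], 0.55)]
push_face [([253.2, 128.2], 0.77)]
tin_a [([320.6, 21.8], 0.68)]
[(array([252.3, 106.5]), 0.72, np.int64(1334)), (array([323.7,  17. ]), 0.68, np.int64(1841))]
2.95 [0.5544015  0.13777807 0.29920938] [ 125.24398755   89.96399409 -145.1117801 ] [0.07026706 0.67204396 0.56132314] [ 3.35747221e+01  8.56538990e+00 -5.98138227e+00  8.52554154e-04
 -7.54892243e+01 -3.39307036e+01]
```

View pics/b.png

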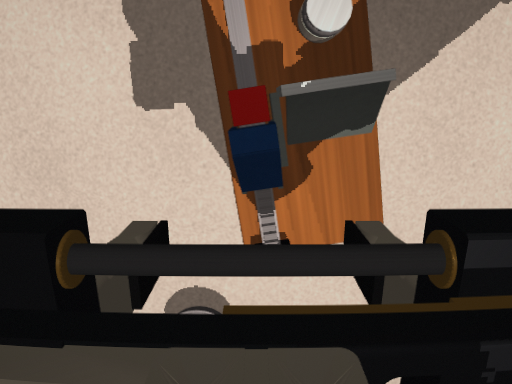

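The wrist view shows the red pad at (249,106), the blue block at (256,158) and the plate to its right. The bar runs from (237,20) to (270,240), and a tin top is at (327,10). The rack is slightly yawed.

```bash
cat >> h.py <<'E'
def ray(c,p,z):
    u,v=cv2.undistortPoints(np.array([[p]],float),K(c),np.array(c['dist_coeffs'],float))[0,0]
    R=np.array(c['R']);C=-R.T@np.array(c['t']);d=R.T@[u,v,1];return C+d*(z-C[2])/d[2]
E
python3 - <<'E'
from h import *
import pickle
c,im,d,m=pickle.load(open('b.pkl','rb'))
def ang(a,b,z):
    A=ray(c,a,z);B=ray(c,b,z);v=B-A;return A.round(4),B.round(4),np.degrees(np.arctan2(-v[0],v[1])).round(2)
print('left edge',ang((205,15),(243,240),.012));print('right',ang((366,15),(383,230),.012))
print('block L',ang((230,128),(240,190),.1),'R',ang((277,124),(282,185),.1))
r=cv2.minAreaRect(np.argwhere(m[0]['pixels'])[:,::-1].astype(np.float32));b=cv2.boxPoints(r);print(b.round(1));print([ray(c,q,.069)[:2].round(4).tolist() for q in b])
cs,cd=ctrl.get_calibration('scene'),ctrl.get_calibration('side')
print('pad',tri([(c,(248.3,108.6)),(cs,(280.2,212.4)),(cd,(247.1,189.7))]),'face',tri([(c,(253.2,128.2)),(cs,(283.8,209.4)),(cd,(240.3,181.9))]))
print('pad@.069',ray(c,(248.3,108.6),.069),'face@.089',ray(c,(253.2,128.2),.089),'rack',ray(c,(290.7,51.4),0))
E
```

```text
left edge (array([ 0.6158, -0.0318,  0.012 ]), array([0.5742, 0.2621, 0.012 ]), np.float64(8.07))
right (array([ 0.4188, -0.0317,  0.012 ]), array([0.3762, 0.2491, 0.012 ]), np.float64(8.62))
block L (array([0.5816, 0.0989, 0.1   ]), array([0.5725, 0.1657, 0.1   ]), np.float64(7.82)) R (array([0.5328, 0.0952, 0.1   ]), array([0.5269, 0.1604, 0.1   ]), np.float64(5.15))
[[227.7  90.4]
 [263.6  84.4]
 [269.8 121.9]
 [234.  127.8]]
[[0.5855, 0.06], [0.5459, 0.054], [0.539, 0.0949], [0.5795, 0.1012]]
pad [0.56454804 0.07727991 0.06649394] face [0.55620261 0.09603986 0.08516398]
pad@.069 [0.56305041 0.08003414 0.069     ] face@.089 [0.5575953  0.10021266 0.089     ] rack [0.50981161 0.01025716 0.        ]
```

Call:
{"method": "drive_tool", "body": {
  "plan": [
    [[0.03, -0.015, -0.03], [0, 0, 0], 1],
    [[0.06, -0.03, -0.06], [0, 0, 0], 1],
    [[0.06, -0.03, -0.06], [0, 0, 0], 1],
    [[0.06, -0.03, -0.06], [0, 0, 0], 1]
  ]
}}

```text
clock: 3.78
tool_pos: [0.5826, 0.0789, 0.2373]
orientation: [112.3, 89.8, -157.9]
force: [-0.0, -0.2, -1.0]
opening: 0.0878
```

```bash
python3 m.py c; python3 - <<'E'
from h import *
import pickle
b=pickle.load(open('b.pkl','rb'));c=pickle.load(open('c.pkl','rb'))
for k in ('pad_top','push_face','tin_a'):
    if b[2][k] and c[2][k]:
        X=tri([(b[0],b[2][k][0]['pixel']),(c[0],c[2][k][0]['pixel'])]);print(k,X.round(4))
r=cv2.minAreaRect(np.argwhere(c[3][0]['pixels'])[:,::-1].astype(np.float32));q=cv2.boxPoints(r);print(q.round(1));print([ray(c[0],x,.069)[:2].round(4).tolist() for x in q])
E
```

```text
rack [([318.1, 99.6], 0.6)]
pad_top [([274.7, 169.6], 0.76)]
push_face [([285.2, 196.4], 0.7)]
tin_a [([346.5, 11.9], 0.86), ([350.1, 67.3], 0.6)]
[(array([279.5, 168.3]), 0.65, np.int64(1850))]
3.7833 [0.58257865 0.0788907  0.23727991] [ 112.28191787   89.75516101 -157.90018094] [-0.04422136 -0.23462184 -0.95802711] [ 2.67396190e+01  1.21585017e+01 -9.55574313e+00 -2.12820925e-02
 -6.85297931e+01 -2.69138860e+01]
pad_top [0.5634 0.0803 0.0571]
push_face [0.5565 0.0995 0.091 ]
tin_a [ 0.5235 -0.0064  0.2126]
[[251.5 150.2]
 [293.9 143.9]
 [300.6 188.6]
 [258.2 194.9]]
[[0.5867, 0.0588], [0.5459, 0.0528], [0.5382, 0.0973], [0.5803, 0.1036]]
```

View pics/c.png

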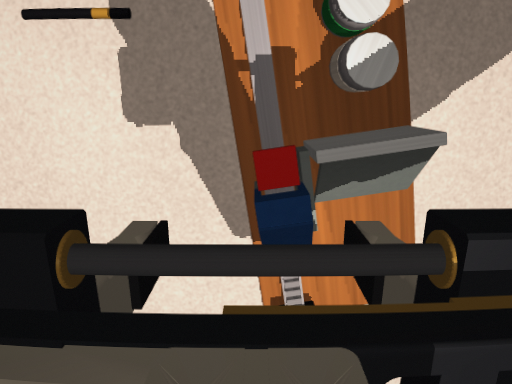

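Wrist view 2: pad at (276,169), block at (284,215), plate end next to the pad at about (303,150), pen at (75,13), tins at (365,62) and (358,5). Yaw is about 8.3°, and the pad and face points agree with the stated sizes.

```bash
cat > t.py <<'E'
from h import *
y=np.radians(8.3);RX=np.array([np.cos(y),np.sin(y),0]);RY=np.array([-np.sin(y),np.cos(y),0]);F=np.array([.5575,.0995,.089])
s=ctrl.get_obs();p=np.array(s['tool_pos']);R=Ro.from_euler('xyz',s['orientation'],degrees=True)
Rt=Ro.from_matrix(np.c_[[0,0,-1],-RX,RY])
print('turn',np.degrees((R.inv()*Rt).as_rotvec()).round(2))
for b in (15,10):
  for z in(.15,.08,.062):
    T=F-.001*b*RY+.003*RX;T[2]=z;print(b,z,T.round(4),'shift',R.inv().apply(T-p).round(4))
d=p-F;print('tcp rel face rx,ry,z mm',(1e3*np.array([d@RX,d@RY,d[2]])).round(1),'F',s['force'],s['opening'],s['clock'])
E
python3 t.py; python3 - <<'E'
import pickle
from h import *
exec(open('t.py').read().split('s=')[0])
c=pickle.load(open('c.pkl','rb'))[0]
for q,z in(((302,150),.096),((300,178),.07),((258,192),.1),((307,187),.1)):
    d=ray(c,q,z)-F;print(q,(d@RX*1e3).round(1),(d@RY*1e3).round(1))
E
```

```text
turn [-8.32  0.03  0.06]
15 0.15 [0.5626 0.0851 0.15  ] shift [0.0902 0.0208 0.0041]
15 0.08 [0.5626 0.0851 0.08  ] shift [0.1602 0.0209 0.004 ]
15 0.062 [0.5626 0.0851 0.062 ] shift [0.1782 0.0209 0.004 ]
10 0.15 [0.5619 0.09   0.15  ] shift [0.0902 0.0215 0.009 ]
10 0.08 [0.5619 0.09   0.08  ] shift [0.1602 0.0216 0.009 ]
10 0.062 [0.5619 0.09   0.062 ] shift [0.1782 0.0216 0.009 ]
tcp rel face rx,ry,z mm [ 22.9 -22.1 151.3] F [-0.1148069   0.08153319  0.05223159] 0.0875432792709688 4.2833
(302, 150) -22.1 -41.8
(300, 178) -19.9 -10.4
(258, 192) 22.0 -10.6
(307, 187) -22.2 -8.6
```

Call:
{"method": "drive_tool", "body": {
  "plan": [
    [[0, 0.01, 0], [-5, 0, 0], 0],
    [[0.02, 0.02, 0.002], [-8.3, 0, 0], 0],
    [[0.05, 0.02, 0.002], [-8.3, 0, 0], 0],
    [[0.09, 0.02, 0.002], [-8.3, 0, 0], 0],
    [[0.09, 0.02, 0.002], [-8.3, 0, 0], 0],
    [[0.09, 0.02, 0.002], [-8.3, 0, 0], 0],
    [[0.09, 0.02, 0.002], [-8.3, 0, 0], 0],
    [[0.12, 0.02, 0.002], [-8.3, 0, 0], 0],
    [[0.14, 0.02, 0.002], [-8.3, 0, 0], 0],
    [[0.155, 0.02, 0.002], [-8.3, 0, 0], 0],
    [[0.16, 0.02, 0.002], [-8.3, 0, 0], 0],
    [[0.16, 0.02, 0.002], [-8.3, 0, 0], 0],
    [[0.16, 0.02, 0.002], [-8.3, 0, 0], 0]
  ]
}}

```text
clock: 5.37
tool_pos: [0.5649, 0.0835, 0.0821]
orientation: [-78.6, 89.8, 19.7]
force: [-0.0, 0.0, 0.8]
opening: 0.0065
```

```bash
python3 t.py; python3 - <<'E'
from h import *
im=[ctrl.snapshot(n) for n in('wrist','scene','side')]
cv2.imwrite('pics/d.png',np.hstack([cv2.resize(im[0],(400,300)),cv2.resize(im[1][170:260,220:340],(400,300),interpolation=cv2.INTER_CUBIC)]))
E
```

```text
turn [-0.    0.04  0.21]
15 0.15 [0.5626 0.0851 0.15  ] shift [-0.0679  0.0017  0.0019]
15 0.08 [0.5626 0.0851 0.08  ] shift [0.0021 0.002  0.0019]
15 0.062 [0.5626 0.0851 0.062 ] shift [0.0201 0.0021 0.0019]
10 0.15 [0.5619 0.09   0.15  ] shift [-0.0679  0.0017  0.0069]
10 0.08 [0.5619 0.09   0.08  ] shift [0.0021 0.002  0.0069]
10 0.062 [0.5619 0.09   0.062 ] shift [0.0201 0.0021 0.0069]
tcp rel face rx,ry,z mm [  5.  -16.9  -6.9] F [-0.0063079   0.0347658   0.82844268] 0.00646508323441475 5.3667
```

View pics/d.png

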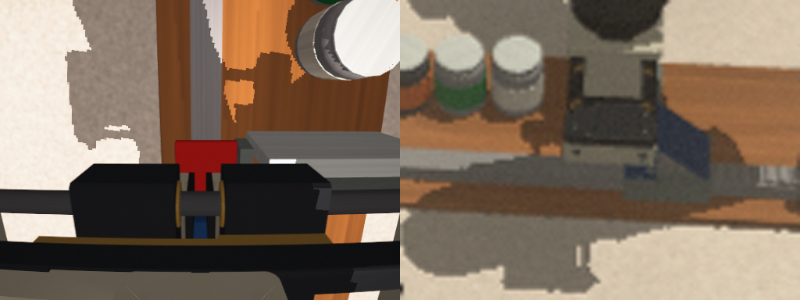

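The fingers are centred over the red pad at (205,158), beside the plate, with a clear gap to the blue block in the right-hand crop. Descending to contact.

Call:
{"method": "drive_tool", "body": {
  "plan": [
    [[0.004, 0, 0], [0, 0, 0], 0],
    [[0.008, 0, 0], [0, 0, 0], 0],
    [[0.011, 0, 0], [0, 0, 0], 0],
    [[0.011, 0, 0], [0, 0, 0], 0]
  ]
}}

```text
clock: 5.85
tool_pos: [0.5641, 0.0833, 0.0702]
orientation: [-72.3, 89.8, 26.0]
force: [-1.1, 0.4, -0.0]
opening: 0.0002
```

Call:
{"method": "drive_tool", "body": {
  "plan": [
    [[0.002, 0, 0], [0, 0, 0], 0],
    [[0.003, 0, 0], [0, 0, 0], 0],
    [[0.003, 0, 0], [0, 0, 0], 0]
  ]
}}

```text
clock: 6.1
tool_pos: [0.5644, 0.0832, 0.0673]
orientation: [-79.6, 89.8, 18.7]
force: [-0.0, -1.4, 4.5]
opening: 0.0006
```

Call:
{"method": "drive_tool", "body": {
  "plan": [
    [[0.002, 0, 0], [0, 0, 0], 0],
    [[0.003, 0, 0], [0, 0, 0], 0],
    [[0.003, 0, 0], [0, 0, 0], 0]
  ]
}}

```text
clock: 6.35
tool_pos: [0.5645, 0.083, 0.0646]
orientation: [-85.8, 89.8, 12.5]
force: [-0.9, -1.6, 6.4]
opening: 0.0004
```

Call:
{"method": "drive_tool", "body": {
  "plan": [
    [[0.002, 0, 0], [0, 0, 0], 0],
    [[0.003, 0, 0], [0, 0, 0], 0],
    [[0.003, 0, 0], [0, 0, 0], 0]
  ]
}}

```text
clock: 6.6
tool_pos: [0.5646, 0.0829, 0.0621]
orientation: [-90.4, 89.8, 7.9]
force: [-1.6, -0.3, 7.0]
opening: 0.0004
```

Call:
{"method": "drive_tool", "body": {
  "plan": [
    [[0.001, 0, 0], [0, 0, 0], 0],
    [[0.001, 0, 0], [0, 0, 0], 0],
    [[0.001, 0, 0], [0, 0, 0], 0]
  ]
}}

```text
clock: 6.85
tool_pos: [0.5646, 0.0829, 0.0618]
orientation: [-91.1, 89.8, 7.3]
force: [-2.1, -0.0, 7.8]
opening: 0.0003
```

Call:
{"method": "drive_tool", "body": {
  "plan": [
    [[0.0, 0, 0.002], [0, 0, 0], 0],
    [[0.0, 0, 0.004], [0, 0, 0], 0],
    [[0.0, 0, 0.006], [0, 0, 0], 0],
    [[0.0, 0, 0.008], [0, 0, 0], 0],
    [[0.0, 0, 0.01], [0, 0, 0], 0],
    [[0.0, 0, 0.01], [0, 0, 0], 0]
  ]
}}

```text
clock: 7.35
tool_pos: [0.5632, 0.0924, 0.0624]
orientation: [-101.1, 89.8, -2.8]
force: [-1.3, -1.4, 6.6]
opening: 0.0002
```

```bash
python3 t.py | tail -1;python3 t.py | head -1
```

```text
tcp rel face rx,ry,z mm [  4.6  -7.8 -26.6] F [-1.27308999 -1.44816779  6.64970613] 0.00024686942564954354 7.35
turn [ 0.04 -0.04  0.2 ]
```

Call:
{"method": "drive_tool", "body": {
  "plan": [
    [[0.001, 0, 0.002], [0, 0, 0], 0],
    [[0.0015, 0, 0.004], [0, 0, 0], 0],
    [[0.0015, 0, 0.007], [0, 0, 0], 0],
    [[0.0015, 0, 0.01], [0, 0, 0], 0],
    [[0.0015, 0, 0.013], [0, 0, 0], 0],
    [[0.0015, 0, 0.016], [0, 0, 0], 0],
    [[0.0015, 0, 0.019], [0, 0, 0], 0],
    [[0.0015, 0, 0.022], [0, 0, 0], 0],
    [[0.0015, 0, 0.025], [0, 0, 0], 0]
  ]
}}

```text
clock: 8.1
tool_pos: [0.5596, 0.1167, 0.0616]
orientation: [-113.4, 89.8, -15.1]
force: [-0.5, -4.4, 7.2]
opening: 0.0004
```

```bash
python3 t.py | tail -1;python3 t.py | head -1; python3 - <<'E'
from h import *
im=[ctrl.snapshot(n) for n in('wrist','scene')]
cv2.imwrite('pics/e.png',np.hstack([cv2.resize(im[0],(400,300)),cv2.resize(im[1][170:260,220:340],(400,300),interpolation=cv2.INTER_CUBIC)]))
E
```

```text
tcp rel face rx,ry,z mm [  4.5  16.7 -27.4] F [-0.45391998 -4.3845861   7.23076311] 0.00040880437804284396 8.1
turn [ 0.05 -0.09  0.2 ]
```

View pics/e.png

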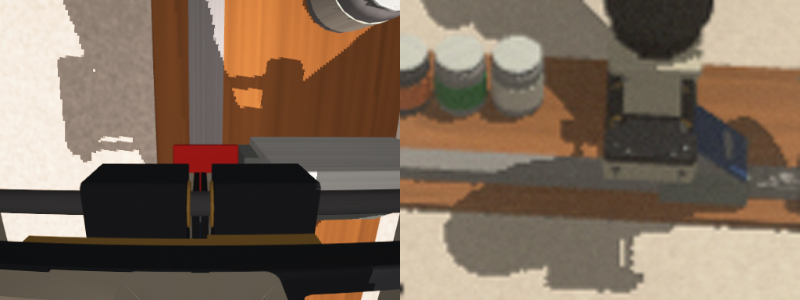

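The stop is moving with the fingers: about 25 mm so far, past the ratchet slack, at roughly 4 N drag. Continuing.

Call:
{"method": "drive_tool", "body": {
  "plan": [
    [[0.0007, 0, 0.0035], [0, 0, 0], 0],
    [[0.0007, 0, 0.007], [0, 0, 0], 0],
    [[0.0007, 0, 0.0105], [0, 0, 0], 0],
    [[0.0007, 0, 0.014], [0, 0, 0], 0],
    [[0.0007, 0, 0.0175], [0, 0, 0], 0],
    [[0.0007, 0, 0.021], [0, 0, 0], 0],
    [[0.0007, 0, 0.0245], [0, 0, 0], 0],
    [[0.0007, 0, 0.028], [0, 0, 0], 0],
    [[0.0007, 0, 0.0315], [0, 0, 0], 0],
    [[0.0007, 0, 0.035], [0, 0, 0], 0],
    [[0.0007, 0, 0.0385], [0, 0, 0], 0],
    [[0.0007, 0, 0.042], [0, 0, 0], 0],
    [[0.0007, 0, 0.0455], [0, 0, 0], 0],
    [[0.0007, 0, 0.049], [0, 0, 0], 0]
  ]
}}

```text
clock: 9.37
tool_pos: [0.5524, 0.165, 0.0615]
orientation: [-119.7, 89.8, -21.3]
force: [-1.1, -3.0, 7.6]
opening: 0.0002
```

```bash
python3 t.py | tail -1;python3 t.py | head -1
```

```text
tcp rel face rx,ry,z mm [  4.4  65.6 -27.5] F [-1.07484551 -3.02571377  7.59514947] 0.0001719200005595518 9.3667
turn [ 0.07 -0.11  0.2 ]
```

Call:
{"method": "drive_tool", "body": {
  "plan": [
    [[0.0007, 0, 0.0025], [0, 0, 0], 0],
    [[0.0007, 0, 0.005], [0, 0, 0], 0],
    [[0.0007, 0, 0.0075], [0, 0, 0], 0],
    [[0.0007, 0, 0.01], [0, 0, 0], 0],
    [[0.0007, 0, 0.0125], [0, 0, 0], 0],
    [[0.0007, 0, 0.015], [0, 0, 0], 0],
    [[0.0007, 0, 0.0175], [0, 0, 0], 0],
    [[0.0007, 0, 0.02], [0, 0, 0], 0]
  ]
}}

```text
clock: 10.03
tool_pos: [0.5505, 0.1755, 0.0618]
orientation: [179.8, 89.2, -81.8]
force: [25.2, -59.1, 9.3]
opening: 0.0004
```

Call:
{"method": "drive_tool", "body": {
  "plan": [
    [[0.0007, 0, 0.0025], [0, 0, 0], 0],
    [[0.0007, 0, 0.005], [0, 0, 0], 0],
    [[0.0007, 0, 0.0075], [0, 0, 0], 0],
    [[0.0007, 0, 0.01], [0, 0, 0], 0]
  ]
}}

```text
clock: 10.37
tool_pos: [0.5506, 0.1752, 0.0621]
orientation: [172.8, 88.4, -88.9]
force: [30.5, -64.2, 7.6]
opening: 0.0009
```

Call:
{"method": "drive_tool", "body": {
  "plan": [
    [[0.0005, 0, 0.0005], [0, 0, 0], 0],
    [[0.0005, 0, 0.0005], [0, 0, 0], 0]
  ]
}}

```text
clock: 10.53
tool_pos: [0.5515, 0.1732, 0.0624]
orientation: [174.3, 88.3, -87.5]
force: [-0.3, -2.9, 8.0]
opening: 0.0002
```

```bash
python3 t.py | tail -1; python3 - <<'E'
from h import *
im=[ctrl.snapshot(n) for n in('side','scene')]
cv2.imwrite('pics/f.png',np.hstack([cv2.resize(im[0][140:260,180:320],(400,343),interpolation=cv2.INTER_CUBIC),cv2.resize(im[1][165:255,240:345],(400,343),interpolation=cv2.INTER_CUBIC)]))
E
```

```text
tcp rel face rx,ry,z mm [  4.7  73.8 -26.6] F [-0.34049399 -2.8830888   7.97337399] 0.00020795527110390558 10.5333
```

View pics/f.png

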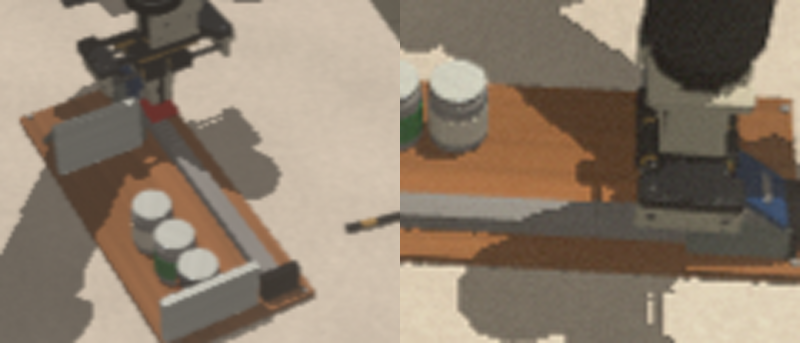

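The side and scene crops show the stop at the far end of the bar, with the carriage's end at the board's end and the three tins still standing. I'll firm it up once more with the release pressed, since backing off may have dragged it slightly.

Call:
{"method": "drive_tool", "body": {
  "plan": [
    [[0.001, 0, 0.001], [0, 0, 0], 0],
    [[0.001, 0, 0.002], [0, 0, 0], 0],
    [[0.001, 0, 0.003], [0, 0, 0], 0],
    [[0.001, 0, 0.003], [0, 0, 0], 0]
  ]
}}

```text
clock: 10.97
tool_pos: [0.5512, 0.1742, 0.0623]
orientation: [173.5, 88.1, -88.2]
force: [3.9, -13.7, 8.5]
opening: 0.0008
```

Call:
{"method": "drive_tool", "body": {
  "plan": [
    [[-0.004, 0, 0], [0, 0, 0], 0],
    [[-0.01, 0, 0], [0, 0, 0], 0],
    [[-0.015, 0, -0.002], [0, 0, 0], 0],
    [[-0.025, 0, -0.003], [0, 0, 0], 0],
    [[-0.05, 0, -0.004], [0, 0, 0], 0],
    [[-0.08, 0, -0.004], [0, 0, 0], 0],
    [[-0.12, 0, -0.004], [0, 0, 0], 0],
    [[-0.16, 0, -0.004], [0, 0, 0], 0],
    [[-0.19, 0, -0.004], [0, 0, 0], 0],
    [[-0.19, 0, -0.004], [0, 0, 0], 0],
    [[-0.19, 0, -0.03], [0, 0, 0], 0],
    [[-0.19, 0, -0.03], [0, 0, 0], 0],
    [[-0.19, 0, -0.03], [0, 0, 0], 0]
  ]
}}

```text
clock: 12.05
tool_pos: [0.5551, 0.1502, 0.2537]
orientation: [173.7, 88.1, -88.0]
force: [0.2, 0.6, -0.5]
opening: 0.0002
```

```bash
python3 t.py | tail -1; python3 - <<'E'
from h import *
exec(open('t.py').read().split('s=')[0])
o=look(['wrist','scene','side'],['push_face','pad_top','rack'])
for k in('push_face','pad_top'):
    ob=[(o[n][0],o[n][2][k][0]['pixel']) for n in o if o[n][2][k]]
    print(k,len(ob))
    if len(ob)>1:
        X=tri(ob);d=X-F;print(X.round(4),'travel rx ry',(d@RX).round(4),(d@RY).round(4),[np.round(proj(q[0],X)[0]-q[1],1).tolist() for q in ob])
cv2.imwrite('pics/g.png',np.hstack([cv2.resize(o['wrist'][1],(400,343)),cv2.resize(o['scene'][1][165:255,240:345],(400,343),interpolation=cv2.INTER_CUBIC)]))
E
```

```text
tcp rel face rx,ry,z mm [  4.9  50.6 164.7] F [ 0.23862201  0.57541134 -0.53247383] 0.0002484510101649225 12.05
push_face 3
[0.542  0.1864 0.0823] travel rx ry -0.0028 0.0882 [[2.5, -3.7], [0.1, 1.1], [-0.4, -1.1]]
pad_top 3
[0.5469 0.1671 0.0669] travel rx ry -0.0007 0.0684 [[3.1, 1.5], [1.1, -0.9], [1.8, 0.8]]
```

View pics/g.png

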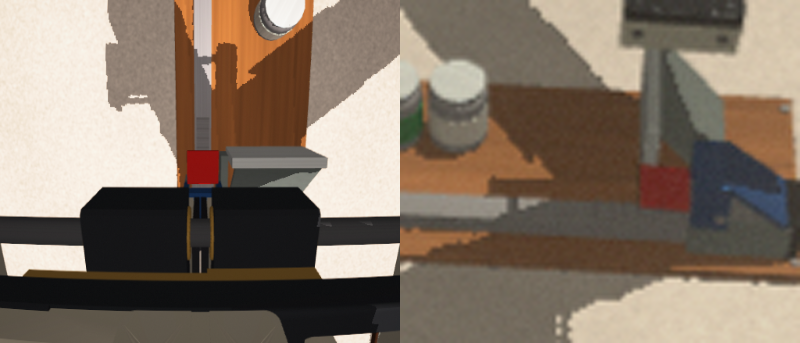

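```bash
python3 - <<'E'
from h import *
im=[ctrl.snapshot(n) for n in('side','scene')]
cv2.imwrite('pics/h.png',np.hstack([cv2.resize(im[0][140:260,180:320],(400,343),interpolation=cv2.INTER_CUBIC),cv2.resize(im[1][180:250,290:372],(400,343),interpolation=cv2.INTER_CUBIC)]))
E
```

```text
(no output)
```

View pics/h.png

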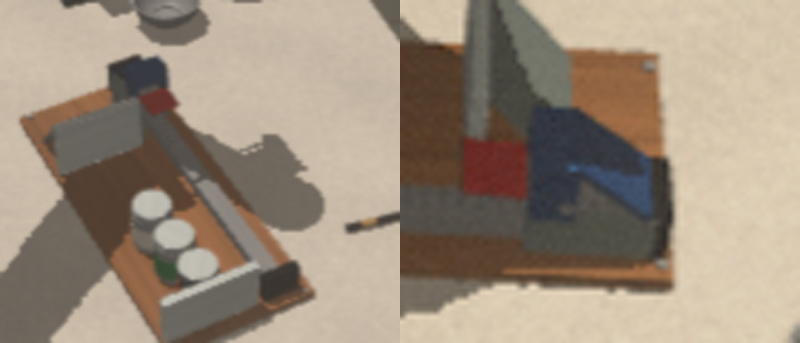

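The carriage is right up against the dark end block, at about (660,200) in the right crop. The tins and pen are in place and the arm is clear.

```bash
python3 -c "
from plant import ctrl
print(ctrl.close_job())"
```

```text
the job is handed in; nothing more can be done
None
```

The stop is at the far end of its bar, and I handed the job in at about 12 s of the 34 s allowed. I pressed the red release with shut fingers at 7–8 N and kept it pressed. I then pushed the blue block about 88 mm at 3–4 N drag until it hit the end, pressed it there once more at 14 N, and lifted straight up and clear.

**Last checks:**
- **Position:** the carriage shows hard against the end block.
- **Release:** the pad measured about 67 mm above the bench, which is its rest height.
- **Surroundings:** the tins and pen looked untouched. I did not check the mug, jar and bowl again by measurement, but the arm stayed away from them.
- **Robot:** the wrist force read near zero once the arm was clear.

**What was off:**
- **Force at the end stop:** the wrist force peaked at about 71 N, because I pushed a little too far (limit 120 N).
- **Tool tilt:** that overpush left the tool about 2° off vertical.
- **Measurements:** the final block-face fit was rough. It gave 82 mm high against the stated 89 mm, with up to 4 pixels of error in the wrist view.

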